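# Level, lock and load the sauce station's tipping stand

## Task

The tipping stand at the sauce station is still tilted: turn its knob until the platform is level, then take the long slim lock pin from the white rest and push it down through both eyes at the end of the stand until its collar lies on the upper eye. Then set the lidded sauce pot upright into the ring on the platform without dropping it, let go, and leave everything else where it is.

Things in the scene. Friction and masses are not known exactly. Their poses are not given: they have to be found in the camera images.
- stand: tipping stand fixed to the counter: grey-painted base 150 (x) by 350 (y) by 12 mm with a hinged steel platform. Origin on the counter; the base runs from y = -195 to +155 mm. Its +y end carries the two lock eyes, its -y end a dark gear housing (90 x 60 mm, top at 87 mm) with the tilt knob. The pin's rest is a white block 160 x 50 x 80 mm, fixed
- platform (a joint): tilt of the platform, rad: 0 is level, positive: its lock-eye (+y) end is raised. Hinge line along the stand's x at y = -105, z = 30 mm. Plate 150 x 190 x 10 mm, top 95 mm above the counter when level. Starts raised by 0.09 to 0.18; only the knob moves it
- knob (a joint): angle of the tilt knob, rad, 0 to 1.9, growing clockwise seen from above; platform tilt = 0.13 * (1.45 - knob), so the platform is level at knob = 1.45. It stays where it is left, turning takes about 0.3 Nm
- knob_grip (a point): on the knob's vertical axis (stand x 0, y -155 mm) at grip height, 131 mm up. Black upright bar 60 mm long, 12 thick, from 109 to 145 mm up, on a 48 mm disc. From above the bar stands at 1.45 - knob rad counterclockwise from the stand's x: square across the stand when level. The point's axes turn with the knob; the bar is at +1.45 rad about z from the point's x
- upper_eye (a point): centre of the mouth of the upper eye, a hole of 18 mm through the 10 mm thick lug on the platform's raised end (50 x 50 mm lug); 95 mm above the counter when level; moves with the platform, axes as the platform
- lower_eye (a point): centre of the mouth of the lower eye, a hole of 18 mm through a fixed grey 10 mm thick lug; 65 mm above the counter, right below the upper eye when the platform is level (stand x = 0, y = +125 mm); z up
- seat (a point): centre of the round seat on the platform's top face, at stand x = 0, y = -5 mm, 95 mm up when level: inside a low steel ring 112 mm inside diameter, 122 mm outside, 8 mm high. Axes as the platform
- pin: steel lock pin, upright, 123 mm. Origin at the lower tip, z along it. Shank 14 mm dia. up to 72 mm (tip tapered to 7 over 8 mm), collar 30 mm dia. 72 to 78, round handle 22 mm dia. 78 to 123 (grip at 104). Starts in the narrow hole of the 80 mm high rest, tip 8 mm above the counter; the plug is 100 mm away along the pin's +x. Home: collar on the upper eye, tip 42 mm below the lower eye's mouth
- pot: closed round steel sauce pot, 0.4 to 0.85 kg, 100 mm dia. (106 at the lid's rim), lid up to 88 mm. Origin at the centre of its underside. Upright black bar handle on the lid along the pot's x: 60 mm long, 14 mm thick, from 86 to 122 mm above the underside (grip at about 110 mm)
- ramekin: small white bowl, 72 mm diameter, 40 mm high; bystander, leave alone. Origin at the middle of its underside
- salt: clear jar with steel cap, 60 mm diameter, 90 mm tall; bystander, leave alone. Origin at the middle of its underside
- bowl: open steel bowl, 130 mm diameter, 50 mm high; bystander, leave alone. Origin at the middle of its underside
- tin: food tin, 80 mm diameter, 100 mm tall; bystander, leave alone. Origin at the middle of its underside
- plug: stubby drain plug with a ball top, standing in the rest's other, wider hole; shank 24 mm diameter, 50 mm long, 81 mm overall; too fat for the stand's eyes; bystander, leave alone. Origin at the foot of the shank

How it is judged:
By the outcome, as a careful person would: the job done as asked, in the order asked, and still so for the second after the job is handed in, with the robot touching nothing.
It also fails if it takes over 67 s, if anything falls off the work surface, if the arm or the gripper's body presses on something with over 40 N, if the wrist force passes 120 N, or if a joint passes its speed limit or range.

## Robot

A 7-joint arm with a two-finger parallel gripper is mounted at the origin on the work surface. World frame = base frame: x ahead of the robot, y to its left, z up, the work surface at z = 0. Lengths are in m, angles in rad, forces in N, time in s.
With the tool pointing down it reaches from about 0.425 to 0.825 m from the base axis. Payload 3.6 kg.
Tool frame: the origin (TCP) lies midway between the tips of the shut fingers; the grasp point (between the pads) lies 19 mm behind it; z points along the fingers, y is the line along which they close (so a half turn about z gives the same grasp; the last joint's range is limited). The gripper opens to 85 mm and grips with 20 to 120 N. Pads are 22 mm wide; open, the fingers measure 114 mm over their backs; the gripper's body (76 mm by 85 mm) begins 54 mm behind the grasp point. The pads swing forward as they close: fully open they stand 13 mm farther back than shut.
Start: joints at [-1.306, 0.615, -0.013, 1.423, 0.008, 1.103, -0.04], TCP at [0.186, 0.623, 0.231] pointing down, gripper open.
Joint ranges: [-3.12, 3.12], [-0.3, 2.06], [-1.34, 1.32], [0.26, 2.42], [-1.36, 4.5], [0.01, 1.98], [-2.84, 2.84]. Speed limits (rad/s): [2.79, 2.79, 3.14, 3.14, 3.14, 3.14, 3.14].

## Interface

Orientations are given as a unit quaternion [w, x, y, z].
In Python, from cell import move_pose, move_l, set_joints, command_gripper, pause, ik, grab_frame, MotionError, hand_in, spot_in, get_time_s, get_q, get_joint_vel, get_joint_efforts, get_tcp_pos, get_eef_rot, get_contact_force, get_torque, get_width, get_gripper_force gives the robot as it stands. Calls block until the motion is done:
- move_pose(position, orientation): joint-space move of the TCP to a pose.
- move_l(position, vel=0.15, frame=None, f_stop=None): straight line of the TCP; frame=None keeps the orientation; vel is the mean speed in m/s. With f_stop (N) it stops when the force on the tool has changed by that much, and returns True; else False.
- set_joints(angles): joint-space move.
- command_gripper(opening, grip_force=None): finger opening in m; grip_force is the grip in N (None keeps the last); returns when the fingers have stopped.
- pause(seconds).
- ik(position, orientation): joint angles nearest the present ones, or None.
- grab_frame(name): name is "side" or "top"; returns a dict with "frame" (420x560x3 uint8, red, green, blue), "range_z" (420x560 float32, m along the optical axis (not along the pixel's ray), 0 where there is no reading), "fx", "fy", "cx", "cy" (pixels), "camera_from_world" (4x4, takes a point from world to camera coordinates). Camera axes: x right, y down, z forward; pixel columns grow to the right and rows downward; lengths in m; the calibration is good to about 2 mm. A picture is of the moment at which its call begins.
A pose or a line that the arm cannot do raises MotionError and nothing moves.
- hand_in(): hands the job in; it is judged then, once.
Trained networks look in a picture, given as the dict that the camera call returned (one of the last four; its "shot" number tells which), for a name from the list of things; names that differ only in an ending like _2 or _b are one class to them, and where a whole thing is asked for, a point or a joint stands for the part that bears it (a point fixed in the world has none). Each returns a list of dicts, best first, with "conf" (0 to 1); they miss things now and then, are a little off and sometimes report something else, mostly with a low value. They report only what shows in the picture. A call takes as long as a camera call.
- spot_in(name, picture): "rect" ([left, top, right, bottom] in pixels, round what is visible of it).
Readings, each from a call of its own:
- get_time_s(): time.
- get_q(): joint angles.
- get_joint_vel(): joint speeds.
- get_joint_efforts(): joint torques, N m.
- get_tcp_pos(): TCP position.
- get_eef_rot(): TCP orientation.
- get_contact_force(): force on the tool from outside, world axes, zero at the start.
- get_torque(): the same for the moment, N m.
- get_width(): finger opening in m.
- get_gripper_force(): force on a finger pad.
Only numpy, scipy, OpenCV 4.12 (cv2) and the standard library are available. Lean on these libraries where they do the work, as an engineer would, in place of code of your own. Each camera call takes 0.05 s, during which the arm holds its last target. There are 200 camera calls.

## Working session

There is one attempt and no reset: what is moved stays moved. The work goes in short steps, each a Python script; the robot and the scene stay as the last script left them, time stands still between calls to the robot, and variables do not carry over. Pictures are saved under pics/ and viewed, at most 10 in all, crops included, and the job is handed in when it is done.

```bash
mkdir -p pics; ls
cat > h.py <<'E'
import numpy as np, cv2
from cell import *
def pts(p):
    z=p["range_z"]; v,u=np.indices(z.shape)
    c=np.stack([(u-p["cx"])/p["fx"]*z,(v-p["cy"])/p["fy"]*z,z,np.ones_like(z)],-1)
    w=c@np.linalg.inv(p["camera_from_world"]).T
    w=w[...,:3]; w[z==0]=np.nan
    return w
def px(p,P):
    c=p["camera_from_world"]@np.append(P,1); return (p["fx"]*c[0]/c[2]+p["cx"],p["fy"]*c[1]/c[2]+p["cy"])
def down(a): # tool pointing down, tool y axis (closing line) at angle a from world x
    # R columns: y=(cos a, sin a,0), z=(0,0,-1), x=y×z
    from scipy.spatial.transform import Rotation as R
    y=np.array([np.cos(a),np.sin(a),0]); z=np.array([0,0,-1.]); x=np.cross(y,z)
    q=R.from_matrix(np.c_[x,y,z]).as_quat(); return [q[3],q[0],q[1],q[2]]
E
python3 - <<'E'
from h import *
for n in("side","top"):
    p=grab_frame(n); cv2.imwrite(f"pics/{n}0.png",p["frame"][...,::-1])
    np.savez(f"pics/{n}0.npz",**p)
    W=pts(p); print(n,np.linalg.inv(p["camera_from_world"])[:3].round(3).tolist())
    for k in["stand","platform","knob","knob_grip","upper_eye","lower_eye","pin","pot","ramekin","salt","bowl","tin","plug"]:
        for d in spot_in(k,p)[:2]: 
            r=d["rect"]; u,v=int((r[0]+r[2])/2),int((r[1]+r[3])/2)
            print(k,np.round(r),round(d["conf"],2),W[min(v,419),min(u,559)].round(3))
print(get_time_s(),get_eef_rot())
E
```

```text
pics
side [[0.882, -0.254, 0.396, 0.088], [-0.47, -0.509, 0.721, -0.78], [0.019, -0.822, -0.569, 0.749]]
stand [254. 180. 372. 305.] 0.93 [ 0.556 -0.099  0.097]
stand [365. 293. 385. 314.] 0.37 [ 0.563 -0.324  0.098]
platform [264. 183. 351. 263.] 0.6 [ 0.58  -0.035  0.103]
knob [326. 228. 350. 263.] 0.79 [ 0.565 -0.181  0.144]
knob [262. 184. 354. 262.] 0.24 [ 0.585 -0.032  0.103]
knob_grip [324. 230. 348. 262.] 0.91 [ 0.564 -0.18   0.141]
knob_grip [416. 274. 462. 334.] 0.63 [ 0.687 -0.377  0.087]
upper_eye [264. 182. 356. 260.] 0.64 [ 0.591 -0.032  0.104]
lower_eye [254. 182. 368. 302.] 0.89 [ 0.557 -0.093  0.096]
pin [332. 308. 343. 336.] 0.56 [ 0.465 -0.335  0.107]
pot [201. 160. 237. 202.] 0.59 [0.475 0.289 0.083]
pot [367. 290. 384. 312.] 0.49 [ 0.565 -0.324  0.103]
ramekin [186. 215. 208. 234.] 0.57 [0.367 0.201 0.015]
salt [241. 287. 269. 334.] 0.8 [ 0.356 -0.203  0.064]
bowl [263. 152. 301. 175.] 0.84 [0.744 0.402 0.021]
bowl [365. 290. 384. 313.] 0.51 [ 0.562 -0.324  0.105]
tin [417. 274. 464. 335.] 0.87 [ 0.688 -0.381  0.089]
tin [186. 215. 207. 235.] 0.15 [0.365 0.196 0.
[... 409 characters left out ...]
3. 232.] 0.9 [0.585 0.021 0.108]
lower_eye [230. 174. 348. 234.] 0.72 [ 0.586 -0.013  0.105]
pin [235. 177. 349. 237.] 0.19 [ 0.581 -0.021  0.1  ]
pot [150. 220. 190. 258.] 0.77 [0.488 0.326 0.092]
ramekin [214. 270. 234. 295.] 0.81 [0.359 0.18  0.005]
salt [332. 270. 358. 294.] 0.63 [ 0.369 -0.17   0.088]
salt [390. 203. 401. 215.] 0.52 [ 0.573 -0.313  0.109]
bowl [138. 135. 182. 180.] 0.56 [0.741 0.383 0.003]
bowl [334. 195. 351. 214.] 0.29 [ 0.582 -0.157  0.146]
tin [384. 148. 421. 178.] 0.76 [ 0.71  -0.338  0.099]
plug [386. 204. 399. 218.] 0.51 [ 0.571 -0.307  0.098]
plug [138. 134. 182. 179.] 0.24 [0.744 0.382 0.005]
1.4 [-1.57963841e-05  1.44859819e-01  9.89452188e-01 -3.10125774e-05]
```

Run:
```python
import cv2
a=cv2.imread("pics/top0.png")[120:310,130:430];b=cv2.imread("pics/side0.png")[145:345,180:480]
cv2.imwrite("pics/a.png",cv2.resize(a,(800,507),interpolation=cv2.INTER_CUBIC));cv2.imwrite("pics/b.png",cv2.resize(b,(800,533),interpolation=cv2.INTER_CUBIC))
```

```text
(no output)
```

View pics/a.png

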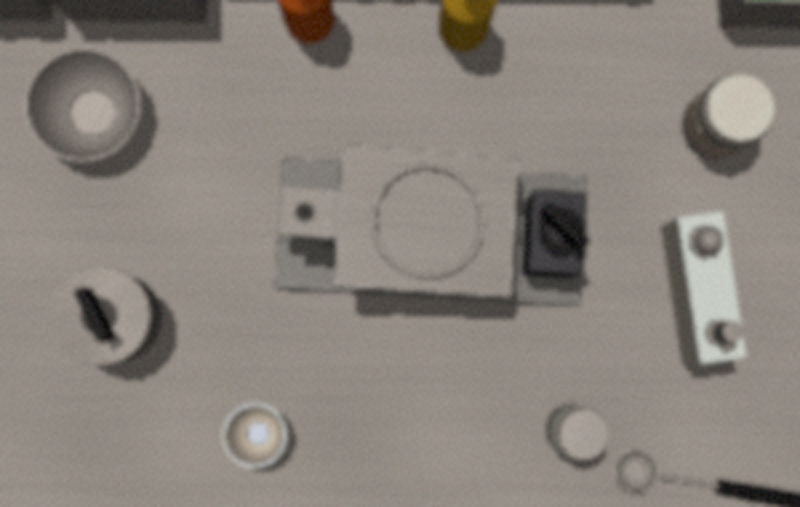

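View pics/b.png

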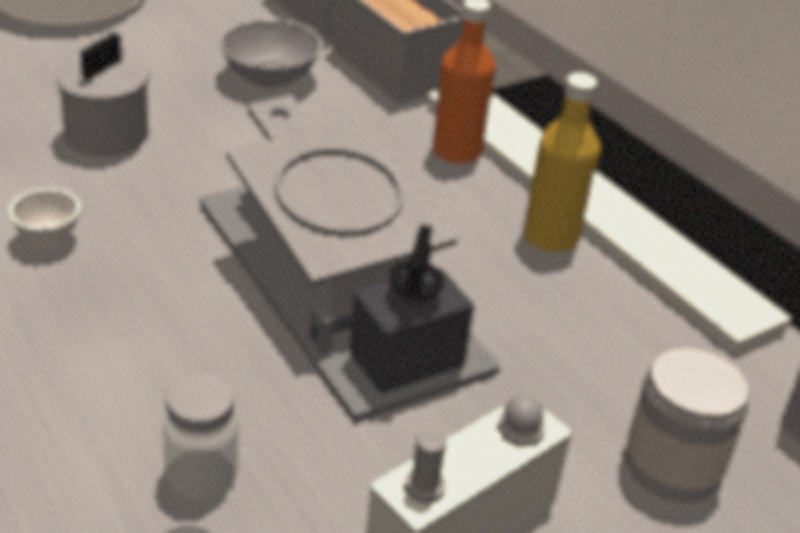

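```bash
cat > an.py <<'E'
from h import *
def sel(W,F,lo,hi,z0,z1,dark=None):
    m=(W[...,0]>lo[0])&(W[...,0]<hi[0])&(W[...,1]>lo[1])&(W[...,1]<hi[1])&(W[...,2]>z0)&(W[...,2]<z1)
    if dark: m&=F.max(-1)<dark
    return m
def rect(P):
    (c,s,a)=cv2.minAreaRect(P[:,:2].astype(np.float32)*1000); return np.round(c,1),np.round(s,1),round(a,2)
def pca(P):
    c=P[:,:2].mean(0); w,v=np.linalg.eigh(np.cov((P[:,:2]-c).T)); return np.degrees(np.arctan2(v[1,1],v[0,1]))%180
E
python3 - <<'E'
from an import *
for n in("top","side"):
    p=dict(np.load(f"pics/{n}0.npz")); W=pts(p); F=p["frame"]; print(n)
    C=W[300:310,230:320].reshape(-1,3) if n=="top" else W[250:280,200:230].reshape(-1,3)
    print("counter z",np.nanmean(C[:,2]),np.nanstd(C[:,2]))
    for k,a in dict(knob=((.53,-.22),(.63,-.11),.112,.16),pot=((.4,.23),(.56,.4),.1,.14),pinh=((.42,-.37),(.5,-.29),.09,.14),plug=((.53,-.37),(.6,-.27),.085,.14),
      lid=((.4,.23),(.56,.4),.075,.1),housing=((.5,-.22),(.66,-.10),.075,.1),plat=((.48,-.115),(.68,.16),.075,.16),rest=((.4,-.4),(.63,-.25),.07,.088),base=((.46,-.26),(.68,.2),.007,.02)).items():
        m=sel(W,F,*a); P=W[m]
        if len(P)<5: print(k,len(P)); continue
        print(k,len(P),"mean",P.mean(0).round(4),"pca",pca(P).round(1),rect(P),"z5,95",np.percentile(P[:,2],[5,95]).round(3))
    if n=="top":
      m=sel(W,F,(.48,-.115),(.68,.1),.075,.16);P=W[m];A=np.c_[P[:,:2],np.ones(len(P))];print("plane",np.linalg.lstsq(A,P[:,2],rcond=None)[0])
E
```

```text
top
counter z -0.001420277632312285 0.0025117875215170363
knob 135 mean [ 0.5806 -0.1546  0.1376] pca 45.8 (array([ 580.2, -155.3]), array([58.3, 15.1]), 44.35) z5,95 [0.115 0.146]
pot 138 mean [0.4887 0.3334 0.1178] pca 27.3 (array([488.1, 334.5]), array([58.3, 14.3]), 27.49) z5,95 [0.105 0.123]
pinh 78 mean [ 0.4723 -0.3277  0.1205] pca 34.3 (array([ 472.3, -328.8]), array([19.9, 21.2]), 78.48) z5,95 [0.094 0.132]
plug 108 mean [ 0.5704 -0.3143  0.1008] pca 16.6 (array([ 571.5, -314.7]), array([56.6, 29.2]), 40.47) z5,95 [0.086 0.11 ]
lid 881 mean [0.4879 0.3329 0.0833] pca 131.0 (array([488.9, 334.7]), array([103.2, 105.2]), 0.15) z5,95 [0.078 0.089]
housing 544 mean [ 0.5833 -0.1399  0.0877] pca 12.7 (array([ 584.5, -144.4]), array([ 86.2, 148.7]), 89.85) z5,95 [0.081 0.097]
plat 3847 mean [ 0.5894 -0.002   0.1062] pca 86.9 (array([591.2,  15.2]), array([248.2, 150.3]), 86.81) z5,95 [0.094 0.119]
rest 823 mean [ 0.5209 -0.3216  0.0789] pca 7.6 (array([ 522.6, -323.8]), array([160.1,  51.9]), 7.97) z5,95 [0.074 0.084]
base 1162 mean [ 0.5747 -0.0014  0.011 ] pca 85.7 (array([568. 
[... 566 characters left out ...]
134.0 (array([ 569.9, -321.9]), array([27.6, 34.6]), 47.11) z5,95 [0.086 0.11 ]
lid 439 mean [0.4845 0.3177 0.085 ] pca 166.0 (array([487.5, 329.5]), array([101.2, 103. ]), 64.43) z5,95 [0.079 0.096]
housing 958 mean [ 0.5754 -0.1466  0.0871] pca 140.3 (array([ 584.5, -145.4]), array([ 90.3, 148.2]), 89.81) z5,95 [0.077 0.096]
plat 3429 mean [ 0.5854 -0.0147  0.1057] pca 84.4 (array([592.6,  14.2]), array([252.4, 153.3]), 86.67) z5,95 [0.093 0.119]
rest 1432 mean [ 0.5136 -0.3326  0.0797] pca 5.6 (array([ 523.6, -325. ]), array([162.7,  52.9]), 8.09) z5,95 [0.073 0.086]
base 1809 mean [ 0.549  -0.0556  0.0119] pca 94.9 (array([590.2, -21.7]), array([355.5, 152. ]), 87.03) z5,95 [0.009 0.015]
```

```bash
cat >> h.py <<'E'
yaw=np.radians(-3.2); K=np.array([.581,-.156])
ex=np.array([np.cos(yaw),np.sin(yaw)]); ey=np.array([-np.sin(yaw),np.cos(yaw)])
O=K+.155*ey
def st(x,y): return O+x*ex+y*ey
E
python3 - <<'E'
from h import *
def t(n,p,z,a):
    for k in(-180,0,180):
        q=ik([*p,z],down(np.radians(a+k))); print(n,a+k,None if q is None else np.round(q,2))
t("k0",K,.114,135.3);t("k1",K,.114,86.8)
t("pin",(.473,-.331),.093,86.8);t("eye",st(0,.125),.25,86.8);t("eye",st(0,.125),.108,86.8)
t("pot",(.4885,.333),.094,117);t("seat",st(0,-.005),.19,117);t("seat",st(0,-.005),.28,117);t("start",(.186,.623),.231,90)
print(O,st(0,.125),st(0,-.005))
E
```

```text
k0 -44.69999999999999 [-0.12  0.74  0.59  1.71 -0.52  0.85 -0.08]
k0 135.3 [ 0.32  0.67 -0.15  1.7   0.14  0.78  2.46]
k0 315.3 [-0.12  0.74  0.59  1.71 -0.52  0.85 -0.08]
k1 -93.2 [-0.17  0.77  0.68  1.71 -0.6   0.88 -0.85]
k1 86.8 [ 0.18  0.67  0.08  1.7  -0.07  0.77  1.81]
k1 266.8 [-0.17  0.77  0.68  1.71 -0.6   0.88 -0.85]
pin -93.2 [ 0.13  0.79  0.75  1.8  -0.71  0.84 -0.4 ]
pin 86.8 [ 0.44  0.68  0.22  1.79 -0.21  0.69  2.29]
pin 266.8 [ 0.13  0.79  0.75  1.8  -0.71  0.84 -0.4 ]
eye -93.2 [-0.68  0.63  0.77  1.54 -0.46  1.16 -1.44]
eye 86.8 [-0.29  0.53  0.08  1.52 -0.05  1.09  1.32]
eye 266.8 [-0.68  0.63  0.77  1.54 -0.46  1.16 -1.44]
eye -93.2 [-0.63  0.78  0.68  1.7  -0.61  0.89 -1.32]
eye 86.8 [-0.23  0.69 -0.02  1.68  0.02  0.77  1.26]
eye 266.8 [-0.63  0.78  0.68  1.7  -0.61  0.89 -1.32]
pot -63 [-0.95  0.74  0.53  1.76 -0.5   0.78 -1.27]
pot 117 [-0.52  0.69 -0.19  1.74  0.18  0.72  1.24]
pot 297 [-0.95  0.74  0.53  1.76 -0.5   0.78 -1.27]
seat -63 [-0.43  0.64  0.67  1.67 -0.46  0.99 -0.7 ]
seat 117 [-0.02  0.56 -0.01  1.66  0.01  0.92  2.01]
seat 297 [-0.43  0.64  0.67  1.67 -0.46  0.99 -0.7 ]
seat -63 [-0.46  0.56  0.72  1.55 -0.39  1.18 -0.76]
seat 117 [-0.11  0.48  0.13  1.54 -0.06  1.13  2.08]
seat 297 [-0.46  0.56  0.72  1.55 -0.39  1.18 -0.76]
start -90 [-1.71  0.71  0.74  1.44 -0.5   1.19 -2.47]
start 90 [-1.26  0.62 -0.09  1.42  0.06  1.11  0.21]
start 270 [-1.71  0.71  0.74  1.44 -0.5   1.19 -2.47]
[ 0.58965233 -0.00124168] [0.59663002 0.12356341] [ 0.58937323 -0.00623389]
```

Run:
```python
from h import *
move_pose([*K,.24],down(np.radians(-44.7)))
command_gripper(.055,40)
print(move_l([*K,.115],vel=.12,f_stop=15),get_tcp_pos())
command_gripper(0,50); print(get_width(),get_contact_force(),get_torque(),get_q())
q=np.array(get_q()); 
for f in np.linspace(0,1,6)[1:]:
    move_pose([*K,.115],down(np.radians(-44.7-48.5*f)))
print(get_tcp_pos(),get_contact_force(),get_torque(),get_q()-q,get_time_s())
p=grab_frame("side"); np.savez("pics/side1.npz",**p)
W=pts(p)
m=(W[...,0]>.5)&(W[...,0]<.68)&(W[...,1]>-.08)&(W[...,1]<.085)&(W[...,2]>.07)&(W[...,2]<.115)
P=W[m];print(len(P),np.linalg.lstsq(np.c_[P[:,:2],np.ones(len(P))],P[:,2],rcond=None)[0],np.median(P[:,2]))
```

```text
False [ 0.58155015 -0.15639117  0.11584925]
0.011154185897158313 [ 3.36736629 -3.17857262 -1.08534415] [-0.47981154 -0.64361065  0.20105501] [-0.19897071  0.78233212  0.74183125  1.71134942 -0.64845317  0.9050015
  0.03327771]
[ 0.5823563  -0.15680733  0.11578305] [ 4.84740014 -2.46104642  1.87504958] [-0.52225311 -0.91400283 -0.25936941] [-0.09770989  0.08478822  0.21803115  0.00353448 -0.1783032   0.1088009
 -0.68974028] 7.8083
1993 [ 0.00931758 -0.00547631  0.09022149] 0.09510702780323677
```

```bash
cat > tilt.py <<'E'
from an import *
def tilt(tag):
  for n in("top","side"):
    p=grab_frame(n); np.savez(f"pics/{n}{tag}.npz",**p); W=pts(p)
    D=(W[...,:2]-O); X=D@ex; Y=D@ey; Z=W[...,2]
    m=(abs(X)<.07)&(Y>-.09)&(Y<.085)&(Z>.085)&(Z<.11)&(abs(np.hypot(X,Y+.005)-.0585)>.009)
    A=np.c_[X[m],Y[m],np.ones(m.sum())]; k=np.ones(m.sum(),bool)
    for _ in range(4):
        s=np.linalg.lstsq(A[k],Z[m][k],rcond=None)[0]; r=Z[m]-A@s; k=abs(r)<2.5*r[k].std()
    c=(Z<.02)&(abs(Y)<.15)&(X<-.1)&(X>-.17); C=np.c_[X[c],Y[c],np.ones(c.sum())]
    lug=(abs(X)<.022)&(Y>.1)&(Y<.147)&(Z>.08)&(Z<.12)
    print(n,"platform",s.round(4),r[k].std().round(4),k.sum(),"counter",np.linalg.lstsq(C,Z[c],rcond=None)[0].round(4),"lug z",np.median(Z[lug]).round(4),lug.sum())
    b=(np.hypot(X,Y+.155)<.04)&(Z>.115)&(Z<.15); P=W[b]
    if b.sum()>5: print(" bar",b.sum(),pca(P)-np.degrees(yaw),rect(P))
E
python3 - <<'E'
from tilt import *
command_gripper(.055)
move_l([*get_tcp_pos()[:2],.24],vel=.2)
# move toward pin, clear of the view
move_pose([.473,-.331,.24],down(np.radians(-93.2)))
tilt("2"); print(get_time_s())
for n in("top","side"):
    p=dict(np.load(f"pics/{n}2.npz")); cv2.imwrite(f"pics/{n}2.png",cv2.resize(p["frame"][120:310,130:430] if n=="top" else p["frame"][145:345,180:480],(800,520),interpolation=cv2.INTER_CUBIC)[...,::-1])
E
```

```text
top platform [-0.0034 -0.0002  0.0936] 0.0022 2145 counter [-0.0021  0.0005 -0.0018] lug z 0.0935 220
 bar 122 179.32591064847495 (array([ 581.1, -156. ]), array([12.3, 59.1]), 86.16)
side platform [0.0001 0.0008 0.095 ] 0.0011 1351 counter [0.0008 0.0002 0.0001] lug z 0.0946 145
 bar 143 178.78966364604776 (array([ 582.2, -158.6]), array([13.2, 60.3]), 87.74)
10.0583
```

View pics/top2.png

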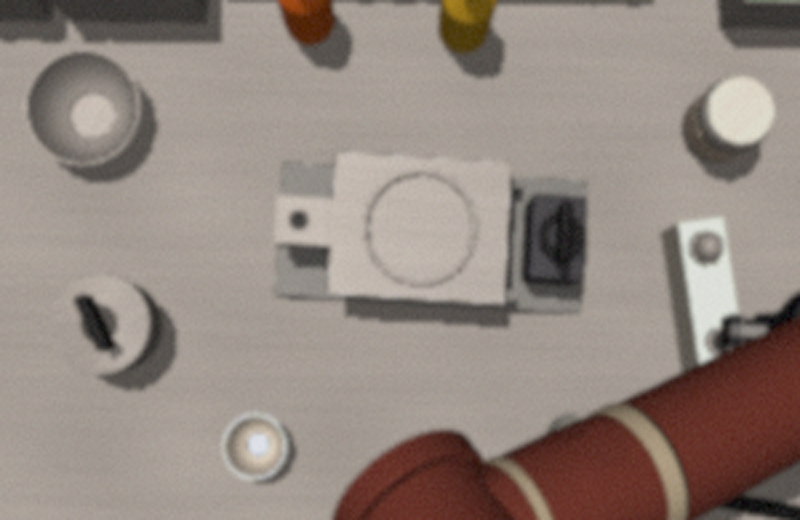

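Run:
```python
from an import *
for n in("top","side"):
    p=dict(np.load(f"pics/{n}2.npz")); g=p["frame"].astype(float).mean(-1)
    e=st(0,.125); u,v=px(p,[*e,.093]); u0,v0=int(round(u)),int(round(v)); w=g[v0-6:v0+7,u0-6:u0+7]; 
    d=np.clip(np.median(w)-18-w,0,None); yy,xx=np.indices(w.shape)
    lab=cv2.connectedComponents((d>0).astype(np.uint8))[1]; k=lab[np.unravel_index((d*(np.hypot(xx-6,yy-6)<5)).argmax(),d.shape)]; d*=lab==k
    c=(u0-6+(d*xx).sum()/d.sum(),v0-6+(d*yy).sum()/d.sum())
    i=np.linalg.inv(p["camera_from_world"]); r=i[:3,:3]@[(c[0]-p["cx"])/p["fx"],(c[1]-p["cy"])/p["fy"],1]
    P=i[:3,3]+r*(.093-i[2,3])/r[2]; print(n,(u,v),c,(d>0).sum(),P,e); print(w.astype(int))
    W=pts(p);D=W[...,:2]-O;X=D@ex;Y=D@ey
    m=(W[...,2]>.088)&(W[...,2]<.103)&(Y<.146)&(Y>-.102)&(abs(X)<.09); print("plate",rect(W[m]))
```

```text
top (np.float64(241.19335200343426), np.float64(200.3840016442149)) (np.float64(241.55718370264475), np.float64(199.92184893971884)) 55 [0.59796575 0.12254084 0.093     ] [0.59663002 0.12356341]
[[189 190 188 189 190 187 189 191 188 189 193 188 187]
 [189 187 193 190 190 186 186 184 185 187 188 188 190]
 [188 184 188 185 179 170 165 163 168 177 183 188 185]
 [187 188 184 172 155 130 121 120 133 149 173 185 189]
 [184 188 180 161 124  96  77  78  95 121 156 179 187]
 [188 187 176 144 106  75  63  61  76 106 143 177 185]
 [185 182 177 145  97  71  67  66  75  96 137 168 186]
 [185 186 177 150 109  79  68  70  76 104 143 173 184]
 [185 185 181 162 132 103  88  88  95 128 160 177 186]
 [188 184 184 179 159 140 123 123 137 154 177 184 189]
 [187 189 188 188 177 171 168 165 168 179 183 187 190]
 [185 188 186 189 188 185 183 186 187 184 190 189 191]
 [185 188 188 189 188 191 190 191 188 193 189 188 191]]
plate (array([591.3,  21. ]), array([246.1, 150.2]), 87.0)
side (np.float64(282.3324068371227), np.float64(194.22927156011778)) (np.float64(282.8585185185185), np.float64(193.47703703703704)) 30 [0.59980271 0.1263448  0.093     ] [0.59663002 0.12356341]
[[200 199 200 198 200 200 200 201 200 199 196 198 198]
 [199 199 200 196 198 199 197 198 196 197 198 197 198]
 [197 198 196 194 195 195 192 194 195 196 197 198 197]
 [195 194 195 194 190 184 179 176 183 187 193 195 198]
 [197 194 192 186 176 158 145 143 152 163 180 190 195]
 [196 198 194 176 152 126 108 108 117 137 161 184 193]
 [197 198 191 177 149 125 117 118 119 133 159 182 195]
 [190 196 194 186 169 159 157 157 152 158 170 190 197]
 [176 191 199 197 189 189 188 188 188 186 195 197 201]
 [151 181 192 200 198 200 200 198 198 198 200 201 202]
 [127 152 179 193 201 203 204 201 198 201 202 200 200]
 [109 123 156 184 197 203 207 200 195 198 197 196 200]
 [101 100 130 163 188 198 201 199 197 199 195 195 194]]
plate (array([591.9,  20.8]), array([247.3, 152.2]), 87.4)
```

Run:
```python
from h import *
P=[.473,-.331]
a=down(np.radians(-93.2))
print(move_l([*P,.094],vel=.12,f_stop=12),get_tcp_pos())
command_gripper(0,60); print(get_width(),get_contact_force(),get_torque())
print(move_l([*P,.27],vel=.12),get_width(),get_contact_force())
for n in("top","side"):
    p=grab_frame(n); np.savez(f"pics/{n}3.npz",**p); cv2.imwrite(f"pics/{n}3.png",p["frame"][...,::-1])
print(get_time_s(),get_tcp_pos())
```

```text
False [ 0.47332569 -0.33153646  0.09480837]
0.0208480163949486 [-0.24241388 -0.8106442   3.22496762] [ 0.0931754   0.05336911 -0.02975063]
False 0.02068648291218257 [-0.72743912 -0.35505208 -2.38649584]
13.5417 [ 0.4728383  -0.33072536  0.26930738]
```

Run:
```python
from h import *
E=[.5975,.1235]
print(move_l([*E,.27],vel=.25))
print(move_l([*E,.192],vel=.12),get_tcp_pos(),get_width())
for n in("top","side"):
    p=grab_frame(n); np.savez(f"pics/{n}4.npz",**p)
    u,v=map(int,px(p,[*E,.1])); c=p["frame"][v-45:v+25,u-45:u+45]
    cv2.imwrite(f"pics/{n}4.png",cv2.resize(c,(540,420),interpolation=cv2.INTER_CUBIC)[...,::-1]); print(n,u,v,px(p,[*E,.095]),px(p,[*E,.105]),px(p,[*E,.177]))
a,b=cv2.imread("pics/top4.png"),cv2.imread("pics/side4.png"); cv2.imwrite("pics/c4.png",cv2.resize(np.hstack([b]),(800,600)))
print(get_time_s())
```

```text
False
False [0.59809198 0.12310218 0.19278728] 0.020581639807959334
top 241 199 (np.float64(241.16172250887797), np.float64(199.9927708162121)) (np.float64(240.8719191832406), np.float64(199.54365616983318)) (np.float64(238.63252612557798), np.float64(196.0732190415375))
side 282 192 (np.float64(282.6368619671117), np.float64(193.5548505097951)) (np.float64(282.7257703500145), np.float64(190.48394608560773)) (np.float64(283.39124424421044), np.float64(167.49841132336013))
16.475
```

View pics/c4.png

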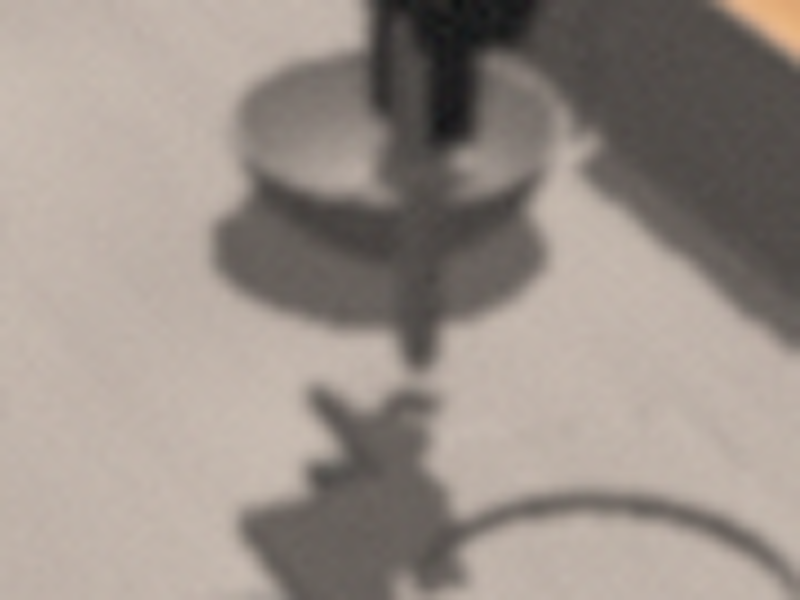

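Run:
```python
from h import *
for n in("side","top"):
    p=dict(np.load(f"pics/{n}4.npz")); b=dict(np.load(f"pics/{n}2.npz")); W=pts(p); WB=pts(b)
    E=np.array([.598,.1231]); i=np.linalg.inv(p["camera_from_world"])
    m=(np.hypot(*(W[...,:2]-E).transpose(2,0,1))<.02)&(W[...,2]>.11)&(W[...,2]<.175)
    P=W[m]; print(n,m.sum(),P.mean(0) if m.any() else"")
    if n=="side":
      for v in range(170,192):
        r=np.where(m[v])[0]
        d=abs(p["frame"][v].astype(float).mean(-1)-b["frame"][v].astype(float).mean(-1))[275:293]
        print(v,r.min() if len(r) else"",r.max() if len(r) else"",round((d*np.arange(275,293)).sum()/d.sum(),2),d.astype(int))
```

```text
side 100 [0.59711271 0.1176115  0.14304265]
170 282 286 283.72 [ 8 11 11 13 13 28 37 53 56 58 51 45 39 26 16  9 12  7]
171 282 286 283.59 [ 7  9  7  6  8 10 18 20 28 19 21 23 17 10  9  4  7  8]
172 282 286 283.22 [ 7 10  7  4 10  7  5  3  1  2  4  3  8  8  7  7  4  7]
173 282 286 283.61 [ 6  7  4  7  9  7  5  0  0  3  4  6  4  5  9  4  5 10]
174 282 286 283.43 [ 6 10  3  6  9  6  1  0  3  1  2  3  3  5  7  5  7  8]
175 282 286 284.35 [ 4  6 10  7  8  5  7  0  2  0  2  5  5  8 10 10 11  8]
176 282 286 283.82 [ 7  9  7  8 10 11  7  1  0  1  8  8  9  7  9  8  8 12]
177 282 286 284.03 [ 8  8  8 10  9  7  7  8  8 14 19 17  9  8 11 11  8 12]
178 282 286 283.8 [ 9  7  8 10 11  9 14 20 22 25 31 21 15 10  8  7 12 10]
179 282 286 283.71 [ 9 12 12 10 12 11 17 22 28 31 36 28 13 12 11 10 11 12]
180 282 286 283.51 [ 9  9 12 11 10 10 19 24 29 33 30 20 14  9  7 12 10  9]
181 282 286 283.72 [11  9  9  9 12 12 19 25 26 32 28 22 13 13 10 12 12  9]
182 282 286 283.67 [12 10  9 10  9 10 21 24 28 30 28 26 14  7  9 11 11 13]
183 282 286 283.76 [13 11  8  9 14 11 19 26 30 34 38 31 20 12  9 10 10 15]
184 282 286 284.0 [14 12 11 13 10 16 26 38 43 47 51 41 27 17 14 16 18 15]
185 282 286 283.87 [12 11 14 15 15 21 41 62 73 77 75 54 29 16 17 18 17 18]
186 282 286 283.54 [ 19  19  15  18  17  26  54  88 108 109  96  60  30  17  17  21  19  15]
187 282 286 283.61 [ 16  18  18  18  17  27  52  92 117 121  99  62  28  14  20  20  18  20]
188 282 286 283.48 [ 20  18  18  18  17  25  42  79 114 115  91  53  27  19  18  15  14  16]
189 282 285 283.63 [15 18 17 22 16 20 32 58 90 92 69 38 24 19 18 19 19 17]
190 285 285 283.61 [14 18 20 20 16 18 22 38 57 61 44 28 21 19 15 18 19 17]
191   283.61 [19 18 14 17 17 18 17 24 28 32 25 21 15 18 20 18 20 17]
top 0
```

Run:
```python
from h import *
E=[.5964,.1240]
move_l([*E,.192],vel=.03)
print(get_tcp_pos(),get_contact_force())
for z in(.17,.15,.13,.115,.105):
    s=move_l([*E,z],vel=.05,f_stop=8); print(z,s,get_tcp_pos().round(4),get_contact_force().round(1),get_torque().round(2),get_width())
    if s: break
print(get_time_s())
```

```text
[0.59651229 0.12408823 0.19243948] [-0.23334151 -0.53730733 -1.49738262]
0.17 False [0.5963 0.1239 0.1698] [ 0.  -0.  -1.2] [-0.03  0.07 -0.  ] 0.020241480551729633
0.15 False [0.5963 0.124  0.1498] [-0.8  0.3 -2.6] [-0.08 -0.   -0.06] 0.020303887332713075
0.13 False [0.5963 0.1239 0.1298] [-0.5  0.1 -2.2] [ 0.01 -0.02 -0.01] 0.020498691479781304
0.115 False [0.5962 0.124  0.1146] [-0.7 -0.3 -1. ] [-0.04  0.03 -0.02] 0.020564446229191354
0.105 True [0.5974 0.1245 0.1069] [ 1.5 -0.3 -0.1] [-0.05 -0.19  0.04] 0.020249863395841592
19.1083
```

Run:
```python
from tilt import *
command_gripper(.05)
c=get_tcp_pos(); move_l([c[0],c[1],.25],vel=.2)
move_pose([.4885,.333,.25],down(np.radians(-63)))
tilt("5")
p=dict(np.load("pics/side5.npz")); W=pts(p)
m=(np.hypot(W[...,0]-.597,W[...,1]-.1235)<.025)&(W[...,2]>.1); print("pin top",W[m][:,2].max(),rect(W[m]))
u,v=map(int,px(p,[.597,.1235,.1]));cv2.imwrite("pics/c5.png",cv2.resize(p["frame"][v-40:v+35,u-50:u+50],(800,600),interpolation=cv2.INTER_CUBIC)[...,::-1])
p=dict(np.load("pics/top5.npz")); W=pts(p)
m=(np.hypot(W[...,0]-.597,W[...,1]-.1235)<.03)&(W[...,2]>.1); print("pin top",np.sort(W[m][:,2])[-5:],rect(W[m]),W[m].mean(0))
print(get_time_s())
```

```text
top platform [ 0.0006 -0.0136  0.0923] 0.0022 2128 counter [ 0.0036  0.0004 -0.0009] lug z 0.0915 195
 bar 119 174.54885434473124 (array([ 581. , -155.7]), array([12.1, 58.4]), 80.56)
side platform [ 0.0013 -0.0111  0.0937] 0.0011 1469 counter [-0.0004  0.0009 -0.0001] lug z 0.0944 166
 bar 328 173.479747489802 (array([ 582.5, -159.4]), array([14.8, 60.6]), 80.23)
pin top 0.14549279123582404 (array([598. , 120.7]), array([24.8, 20.1]), 61.49)
pin top [0.14482538 0.14521072 0.14559231 0.14587819 0.14938026] (array([596. , 125.2]), array([21.6, 20.6]), 45.17) [0.59486691 0.12379381 0.13479685]
21.4
```

View pics/c5.png

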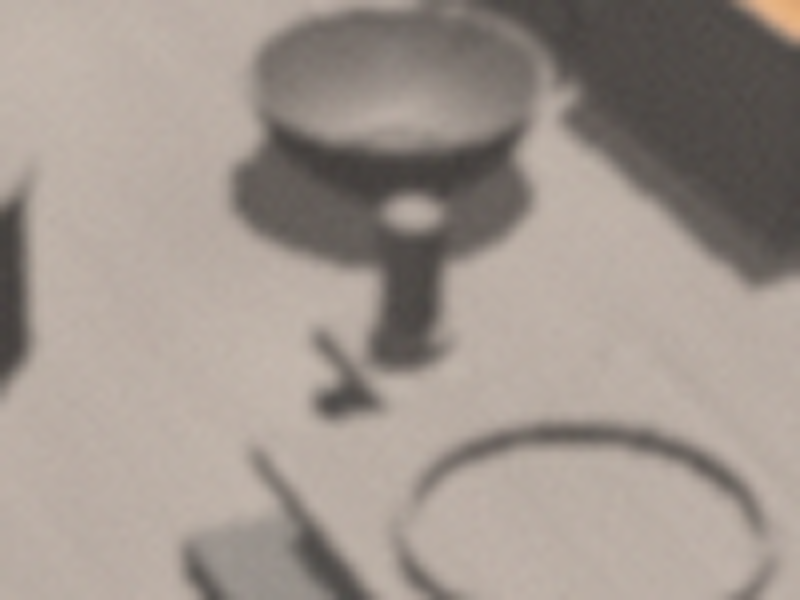

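Run:
```python
from tilt import *
move_pose([*K,.25],down(np.radians(-98.7)))
command_gripper(.04)
print(move_l([*K,.116],vel=.15,f_stop=12))
command_gripper(0,50); print(get_width(),get_torque())
for a in(-96.5,-94.8,-93.2): move_pose([*K,.116],down(np.radians(a)))
pause(.2); print(get_torque(),get_time_s())
command_gripper(.05); c=get_tcp_pos(); move_l([c[0],c[1],.25],vel=.2)
move_pose([.4885,.333,.25],down(np.radians(-63)))
tilt("6"); print(get_time_s())
```

```text
False
0.010824040186010174 [-0.04096235  0.03309997  0.17616684]
[-0.04710042  0.12456129 -0.13833022] 25.8167
top platform [-0.0023 -0.0021  0.0935] 0.0022 2130 counter [ 0.003 -0.    -0.001] lug z 0.0943 195
 bar 126 179.2508197826889 (array([ 581. , -155.7]), array([12.8, 58.7]), 85.36)
side platform [-0.0007 -0.001   0.0949] 0.0012 1501 counter [ 0.0002  0.0006 -0.    ] lug z 0.0971 159
 bar 322 178.61057566715346 (array([ 582.4, -158.5]), array([15.7, 61.1]), 87.65)
29.0
```

Run:
```python
from h import *
P=[.4885,.334]; S=st(0,-.005)+[.0008,.0]
command_gripper(.06)
print(move_l([*P,.094],vel=.12,f_stop=10),get_tcp_pos())
f0=get_contact_force()
command_gripper(0,80); zg=get_tcp_pos()[2]; print(get_width(),get_contact_force()-f0)
print(move_l([*P,.275],vel=.12),get_width(),get_contact_force()-f0,get_torque())
move_l([*S,.275],vel=.2)
move_l([*S,zg+.115],vel=.12); print(get_tcp_pos(),S,zg,get_contact_force(),get_time_s())
p=grab_frame("side"); u,v=map(int,px(p,[*S,.11]));cv2.imwrite("pics/c7.png",cv2.resize(p["frame"][v-50:v+40,u-60:u+60],(800,600),interpolation=cv2.INTER_CUBIC)[...,::-1])
```

```text
False [0.48913062 0.33409521 0.09482692]
0.012420708384308761 [-1.42122683  0.55300156  2.03904594]
False 0.01227464100695391 [ 0.03171507 -0.11273032 -7.08994473] [-0.00159583 -0.06433789 -0.0072737 ]
[ 0.59080889 -0.00651126  0.21013758] [ 0.59017323 -0.00623389] 0.09444091849552208 [ 0.08852438 -0.08822884 -5.13784331] 35.4833
```

View pics/c7.png

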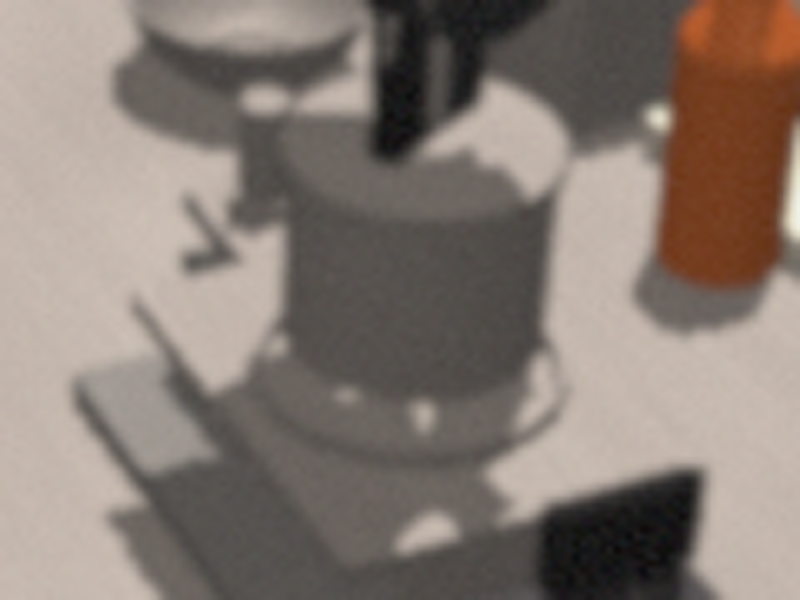

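Run:
```python
from h import *
S=st(0,-.005)+[-.0010,.0009]
zg=.0944
move_l([*S,zg+.112],vel=.05); print(get_tcp_pos())
print(move_l([*S,zg+.099],vel=.04,f_stop=4),get_tcp_pos(),get_contact_force())
print(move_l([*S,zg+.092],vel=.015,f_stop=3),get_tcp_pos(),get_contact_force(),get_torque())
```

```text
[ 0.5882508  -0.0051227   0.20665358]
False [ 0.58824661 -0.0053117   0.19301936] [ 0.71427685  0.05649033 -5.32828445]
True [ 0.5887267  -0.00537555  0.18929721] [-0.021368    0.40122464  6.64991166] [-0.02090339  0.07963751 -0.02443292]
```

Run:
```python
from tilt import *
print(get_contact_force())
command_gripper(.05); c=get_tcp_pos(); move_l([c[0],c[1],.27],vel=.12)
move_pose([.4885,.333,.27],down(np.radians(-63)))
tilt("8")
for n in("top","side"):
    p=dict(np.load(f"pics/{n}8.npz"));W=pts(p)
    m=(np.hypot(W[...,0]-.589,W[...,1]+.006)<.056)&(W[...,2]>.17)&(W[...,2]<.192); P=W[m]; print("lid",rect(P),np.linalg.lstsq(np.c_[P[:,:2]-P[:,:2].mean(0),np.ones(len(P))],P[:,2],rcond=None)[0])
    u,v=map(int,px(p,[.59,.03,.1]));cv2.imwrite(f"pics/c8{n}.png",cv2.resize(p["frame"][v-60:v+60,u-80:u+80],(800,600),interpolation=cv2.INTER_CUBIC)[...,::-1])
print(get_time_s())
```

```text
[-0.021368    0.40122464  6.64991166]
top platform [-0.0014 -0.0014  0.0934] 0.0021 1297 counter [ 0.0002 -0.0008 -0.0014] lug z 0.0937 193
 bar 122 179.1599842110428 (array([ 581. , -156.1]), array([12.2, 58.9]), 86.07)
side platform [-0.0032 -0.0017  0.0949] 0.0013 721 counter [-0.0017  0.0004 -0.0002] lug z 0.0966 106
 bar 325 178.17658043915637 (array([ 582.1, -157.7]), array([15.8, 61.6]), 85.43)
lid (array([588.1,  -3.9]), array([104.2, 102.8]), 89.97) [-6.54216235e-08 -4.40089272e-04  1.77829409e-01]
lid (array([587.6,  -9.4]), array([100.9, 103.4]), 57.51) [0.0205243  0.02988207 0.17935404]
39.3333
```

View pics/c8side.png

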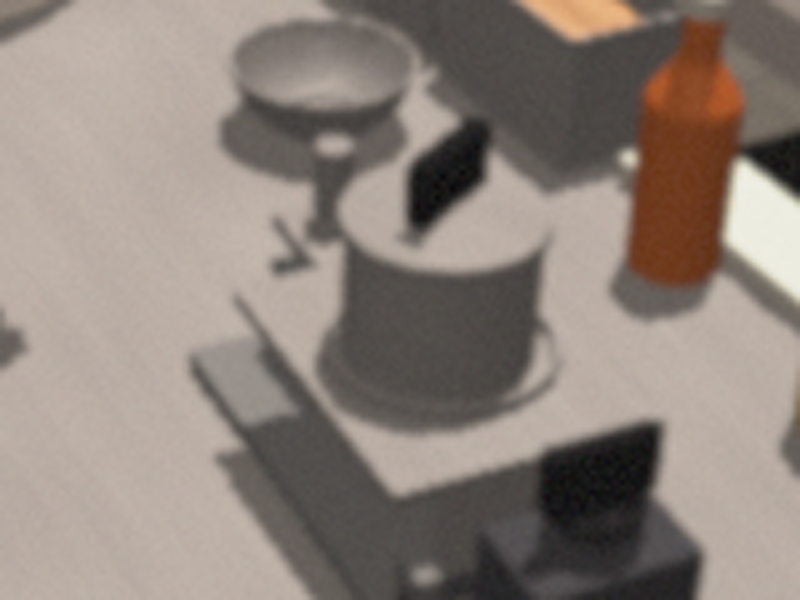

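Run:
```python
from h import *
print(hand_in())
```

```text
the job is handed in; nothing more can be done
None
```

The job is handed in at about 39 s of the 67 s limit: the platform is level to within about 0.002 rad, the lock pin is down through both eyes with its collar on the upper eye, and the pot stands upright in the ring. Pushing the pin home had tipped the platform about 0.011 rad, so I re-levelled it with the knob before placing the pot.

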